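Mesh a toy gear in its sprung hub and hold it down

ROBOT

A 7-joint arm with a two-finger parallel gripper is mounted at the origin on the work surface. World frame = base frame: x ahead of the robot, y to its left, z up, the work surface at z = 0. Lengths are in m, angles in rad, forces in N, time in s.
With the tool pointing down it reaches from about 0.4 to 0.85 m from the base axis. Payload 10.4 kg.
Tool frame: the origin (TCP) lies at the centre of the arm's flange, where the gripper is bolted on; the fingertips stand 173 mm ahead of it and the grasp point (between the pads) lies 155 mm ahead of it (manip.nose_length is the distance from the TCP to the fingertips, in m); z points along the fingers, x is the direction in which the jaws open and shut, and the axes are right-handed (so a half turn about z gives the same grasp; the last joint's range is limited). The gripper opens to 85 mm and grips with 20 to 120 N. Pads are 22 mm wide; open, the fingers measure 114 mm over their backs; the gripper's body (76 mm by 85 mm) begins 54 mm behind the grasp point. The pads swing forward as they close: fully open they stand 13 mm farther back than shut.
Start: joints at [1.243, 0.332, -0.065, 1.46, 0.022, 1.35, -0.088], TCP at [0.188, -0.596, 0.405] pointing down, gripper open.
Joint ranges: [-2.6, 2.6], [-0.5, 2.12], [-1.47, 1.34], [0.16, 2.42], [-1.27, 4.41], [0.06, 2.06], [-2.6, 2.6]. Speed limits (rad/s): [2.22, 2.22, 2.79, 2.79, 3.14, 3.14, 3.14].

INTERFACE

Orientations are given as a unit quaternion [x, y, z, w].
In Python, from workcell import status, cams, order, manip gives the robot as it stands.
- The arm moves only by the tool servo_tool, never from a script. Its argument "motion" is a list that holds one entry, the list of rows, each a list of 6 numbers: the shift along the tool's x, y, z in units of 50 mm (1.0 is 50 mm), then the turn, a rotation vector about the tool's x, y, z in units of 5 degrees (1.0 is 5 degrees). In form: [[[x, y, z, ax, ay, az], ...]]. A call has 1 to 12 rows; each row shifts and turns the pose as measured when the row begins, along the tool's axes as they then stand; what a row does not reach is not made up. A row lasts 1/10 s, in which the tool goes at most 50 mm and 8.59 degrees, less where a joint would pass 70% of its speed; a pose out of reach is approached as far as the arm can. A call is refused whole if a number of a shift passes 1 or a number of a turn 1, either way. A call with a gripper value outside its range is refused whole. "jaw" is the closure in counts, from 0 (fully open) to 255 (shut), set as the call begins (left out, the last holds). The fingers move at their own pace and stop on an object; "force" is the grip in N (left out, the last holds). Time passes only in rows, so rows that do not move let the fingers close. It gives the time, the measured TCP pose, the force and the opening at its end, in the units of the state.
- status.get_obs(): the state, without advancing time (a new reading comes with each control period).
- cams.camera(name): name is "scene" or "top" or "wrist"; returns a dict with "color" (400x640x3 uint8, red, green, blue), "vertical_fov" (degrees; the focal length in pixels is half the picture's height over the tangent of half this angle, whatever the lens; pixels are square), "cx", "cy" (the principal point, pixels), "extrinsics" (4x4, takes a point from camera to world coordinates). Camera axes: x right, y down, z forward; pixel columns grow to the right and rows downward; lengths in m; the calibration is good to about 2 mm. A picture is of the moment at which its call begins. There is no depth.
- order.hand_in(): hands the job in, once; it reports no verdict.
The state is a dict: "clock": time; "joint_pos": joint angles; "joint_velocities": joint speeds; "tau": joint torques, N m; "position": TCP position; "ee_rot": TCP orientation; "ft_force": force on the tool from outside, world axes, zero at the start; "torque": the same for the moment, N m; "grip_width": opening from 0.0 (shut) to 1.0 (fully open).
Only numpy, scipy, OpenCV 4.12 (cv2) and the standard library are available. Lean on these libraries where they do the work, as an engineer would, in place of code of your own. Each camera call takes 0.05 s, during which the arm holds its last target.

TASK

First slide the square wooden toy base along the shelf into the cherry corner stop, until two of its sides sit flush against both arms of the stop. Then lift the yellow gear out of the mint ring by its orange knob, turn it until its cross-shaped stem lines up with the cross socket in the base, slide it fully home against the spring and keep pressing: finish while still holding the gear down, without letting go. Leave the steel bell, prism, clacker, clip-lid box, jar and blue puck where they stand.

Things in the scene. Friction and masses are not known exactly. Their poses are not given: they have to be found in the camera images.
- fence: Cherry L-shaped corner stop fixed to the shelf, 22 mm high, arms 14 mm thick. Origin: its inner corner, at shelf level. Inner faces: far face = plane x=0 (arm runs 111 mm to -y), side face = plane y=0 (arm runs 110 mm to -x). The base belongs in the x<0, y<0 quarter: registered, its centre is at x=-50, y=-50 mm, its sides parallel to the stop.
- base_center (a point): Loose square wooden toy base, 100 x 100 x 40 mm high, about 0.7 kg (too wide to grasp: push it). Point: its centre, 20 mm above the shelf; x and y axes square to its sides. It starts a few cm short of both arms of the stop, turned up to 15 degrees from it, +x side towards the far arm, +y side towards the side arm.
- hub_mouth (a point): Octagonal aluminium hub, 45 mm across, amid the base, its top 44 mm above the shelf (4 mm proud of the wood). It turns stiffly in the base; its angle varies. Cross socket: two crossed slots 35 mm long, 12 mm wide, 38 mm deep, along this point's x and y axes (same every quarter turn). Point: centre of the socket's mouth on the hub's top face, z up.
- plunger (a joint): Red sprung pin, 9 mm across, at the bottom centre of the socket, its top 24 mm below the mouth when up. Value: m pressed down, 0 up, 0.008 when the gear is fully home. The spring needs 4 N to start and 8 N at 0.008; the gear's own weight does not press it.
- gear_knob (a point): Centre of the orange knob (22x22, 34 mm tall, faces square to x, y) of a loose yellow gear, 0.11 kg, upright in the mint ring, any yaw, point 65 mm above the shelf. Gear disc 80 mm wide, top 17 and underside 29 mm below the point; white cross stem below it, foot 61 mm below the point: blades 31x8 mm along x and y, last 4 mm rounded. Fully home: disc on hub, point 29 mm above hub_mouth.
- ring: Mint hard silicone ring lying flat, loose, outside diameter 68 mm, hole 42 mm, 36 mm high, 0.15 kg; the gear's disc rests on it. Origin: centre of its underside.
- bell: Stainless bell cylinder standing upright, 44 mm across, 50 mm high. Origin: centre of its underside.
- prism: Clear acrylic block, 50 x 36 x 36 mm (x, y, z). Origin: centre of its underside.
- clacker: Cherry wood clacker, two plates 70 x 45 mm, 25 mm high in all, lying flat. Origin: centre of its underside.
- clipbox: Grey plastic box with a closed lid and steel spring clip, 104 x 79 x 55 mm. Origin: centre of its underside.
- jar: Small closed jar, 56 mm across, 75 mm high. Origin: centre of its underside.
- puck: Blue plastic puck, 56 mm across, 22 mm high. Origin: centre of its underside.
Mind the look-alikes: they are no part of the job. What is meant by the part that bears gear_knob is not turquoise, and is the larger of those in its own colour.

How it is judged:
On the way, in this order (a step that is already met when the one before it is completed fails the run):
1. the base sits flush against both arms of the corner stop (x of base_center in the frame of fence above -0.0535 m and y of base_center in the frame of fence above -0.0535 m and angle between the x axis of base_center and the x axis of fence, either way round below 0.05 rad), for 0.2 s.
2. the gear's stem has meshed in the socket (z of gear_knob in the frame of hub_mouth below 0.05 m and horizontal distance between gear_knob and hub_mouth below 0.005 m), for 0.1 s.
At the end, for the whole second after the job is handed in: The base is within 3.5 mm of both arms of the stop and within 0.05 rad of parallel; the gear is meshed, upright within 0.06 rad, centred within 4 mm and its disc within 2.5 mm of the hub's top face, the plunger pressed more than 5.5 mm, with the fingers still bearing on the gear (more than 3 N) (all of step 1 and z of gear_knob in the frame of hub_mouth below 0.0315 m and horizontal distance between gear_knob and hub_mouth below 0.004 m and angle between gear_knob's own z axis and vertical below 0.06 rad and value of joint plunger above 0.0055 m and contact force between the fingers and gear above 3 N); the arm keeps its last pose, push and grip.
It fails at once if the bell, prism, clacker, clip box, jar or puck is moved by more than 30 mm (distance of any of bell, prism, clacker, clipbox, jar, puck from where it was at the start of the episode above 0.03 m).
It also fails if it takes over 72 s, if anything falls off the work surface, if the arm or the gripper's body presses on something with over 40 N, if the wrist force passes 120 N, or if a joint passes its speed limit or range.

## Working session

There is one attempt and no reset: what is moved stays moved. The work goes in short steps, Python scripts to look and compute and a tool call to move; the robot and the scene stay as the last step left them, time stands still between calls to the robot, and variables do not carry over. Pictures are saved under pics/ and viewed, and the job is handed in when it is done.

Besides the shell and the picture viewer there is one more tool, called after "Call:" as name(argument=value, ...), one argument or row to a line, values as JSON. servo_tool: Moves the arm, as the interface text tells. Its arguments: {"type":"object","properties":{"motion":{"type":"array","items":{"type":"array","items":{"type":"array","items":{"type":"number"}}}},"jaw":{"type":"number"},"force":{"type":"number"}},"required":["motion"]}

```bash
mkdir -p pics; ls; python3 - <<'E'
from workcell import status,cams,order,manip
import cv2,json
print(status.get_obs())
for n in ["scene","top","wrist"]:
    c=cams.camera(n)
    cv2.imwrite(f"pics/{n}0.png",c["color"][:,:,::-1])
    print(n,c["vertical_fov"],c["cx"],c["cy"],c["extrinsics"])
print(manip.nose_length)
E
```

```text
pics
{'clock': 0.0, 'joint_pos': array([ 1.24342143,  0.33286152, -0.0647146 ,  1.46091682,  0.02162026,
        1.34989349, -0.08849059]), 'joint_velocities': array([-0.00033548, -0.00011114, -0.00028593,  0.00021305,  0.00107683,
       -0.00155943,  0.00040976]), 'tau': array([-8.55841918e-04, -6.25455022e+01,  4.85322531e-02, -3.91603732e+01,
        1.61994004e-02,  1.00991849e-02,  3.35173024e-05]), 'position': array([ 0.18752266, -0.5960762 ,  0.40393396]), 'ee_rot': array([ 8.06264145e-01, -5.91555280e-01, -5.79738177e-04, -3.76778707e-04]), 'ft_force': array([-0.04969296,  0.69027428,  0.22878942]), 'torque': array([-0.01774391,  0.00254467, -0.03808072]), 'grip_width': 1.0022229723639722}
scene 54.13473161019452 320.6841504017731 202.2744787570244 [[ 0.83350156  0.4305779  -0.34623377  0.88640241]
 [ 0.55231905 -0.63253943  0.54298945 -0.50214616]
 [ 0.01479275 -0.64381406 -0.76503897  0.79790039]
 [ 0.          0.          0.          1.        ]]
top 51.94046959829299 321.8821565301084 206.42658410823964 [[ 0.02136822 -0.9871328   0.15846839  0.41117135]
 [-0.99975226 -0.02208555 -0.00276675  0.02864087]
 [ 0.00623101 -0.15837001 -0.98736017  1.0625146 ]
 [ 0.          0.          0.          1.        ]]
wrist 66.96170034744972 317.5454203357651 197.56523976712592 [[ 3.00152007e-01 -9.02238590e-01 -3.09635752e-01  2.67929810e-01]
 [-9.53891379e-01 -2.83931852e-01 -9.73341685e-02 -5.71334960e-01]
 [-9.68095228e-05  3.24573921e-01 -9.45860328e-01  3.73898946e-01]
 [ 0.00000000e+00  0.00000000e+00  0.00000000e+00  1.00000000e+00]]
0.1734
```

View pics/top0.png

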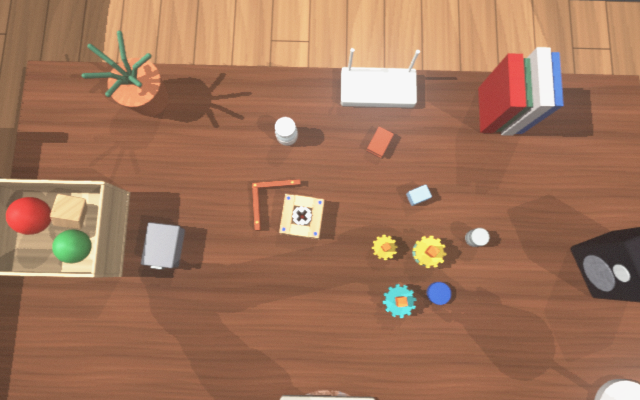

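View pics/scene0.png

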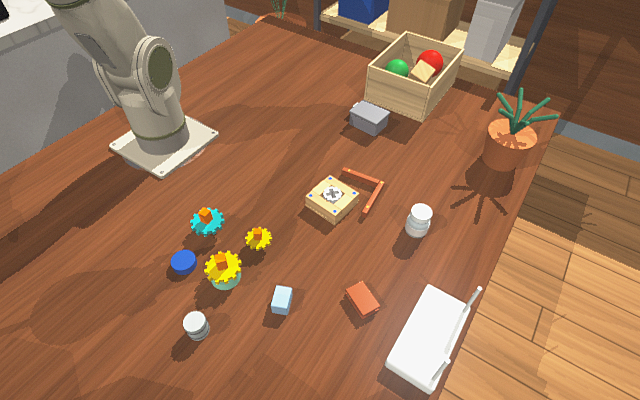

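View pics/wrist0.png

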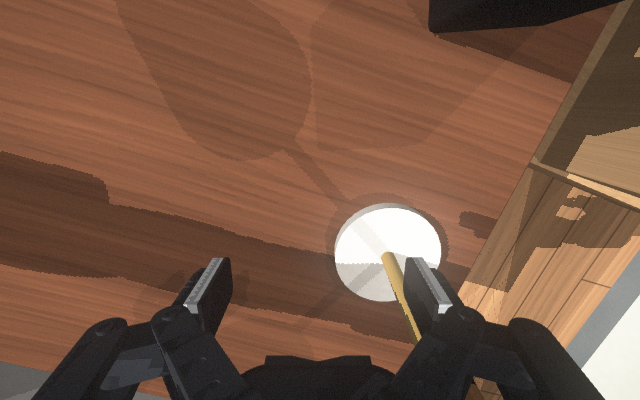

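```bash
cat > h.py <<'E'
import numpy as np,cv2
from workcell import status,cams,order,manip
from scipy.spatial.transform import Rotation as R
def K(c):
    f=200/np.tan(np.radians(c["vertical_fov"]/2)); return f,c["cx"],c["cy"]
def p2w(c,u,v,z):
    f,cx,cy=K(c);E=c["extrinsics"]
    d=E[:3,:3]@np.array([(u-cx)/f,(v-cy)/f,1]);o=E[:3,3]
    return o+d*(z-o[2])/d[2]
def w2p(c,p):
    f,cx,cy=K(c);E=c["extrinsics"]
    q=E[:3,:3].T@(np.asarray(p)-E[:3,3]); return np.array([cx+f*q[0]/q[2],cy+f*q[1]/q[2]])
def crop(c,u0,v0,u1,v1,s,name):
    im=c["color"][v0:v1,u0:u1,::-1]
    im=cv2.resize(im,None,fx=s,fy=s,interpolation=cv2.INTER_CUBIC)
    for u in range(u0,u1,10):
        cv2.putText(im,str(u),((u-u0)*s,8),0,.3,(255,255,255)) if (u%20==0) else None
        cv2.line(im,((u-u0)*s,10),((u-u0)*s,14),(255,255,255))
    for v in range(v0,v1,10):
        cv2.putText(im,str(v),(0,(v-v0)*s+4),0,.3,(255,255,255)) if (v%20==0) else None
        cv2.line(im,(20,(v-v0)*s),(24,(v-v0)*s),(255,255,255))
    cv2.imwrite(f"pics/{name}.png",im)
E
python3 - <<'E'
from h import *
c=cams.camera("top")
crop(c,240,165,340,250,8,"t1"); crop(c,360,220,460,320,6,"t2")
E
```

```text
(no output)
```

View pics/t1.png

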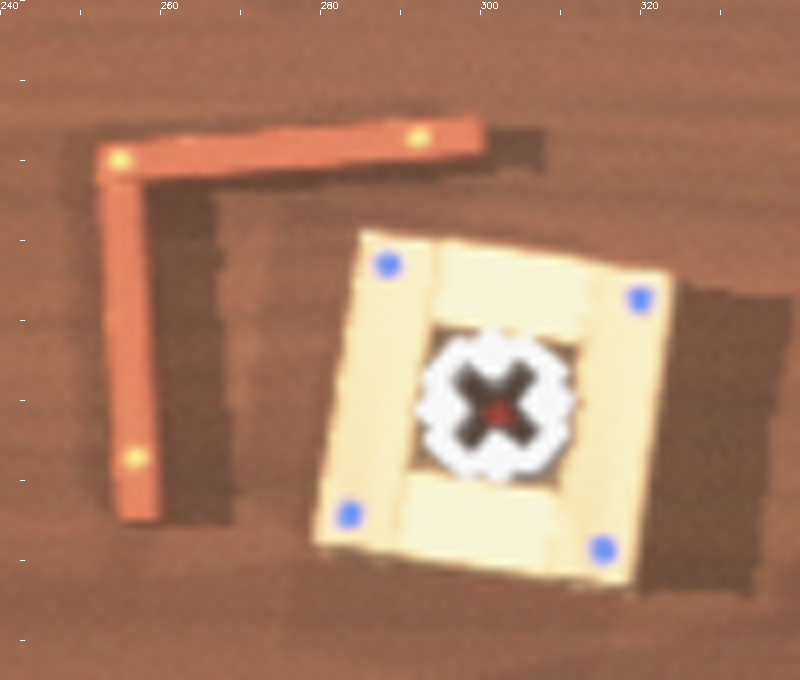

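View pics/t2.png

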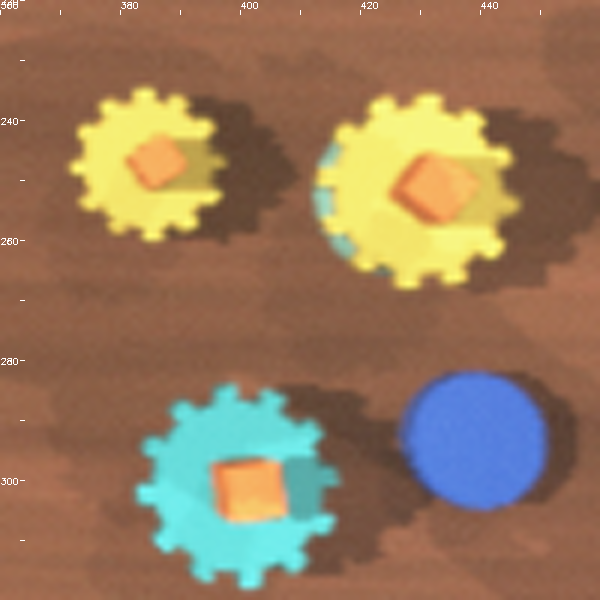

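```bash
python3 - <<'E'
from h import *
c=cams.camera("top")
g=lambda x,y:(240+x/8,165+y/8)
f=[p2w(c,*g(*p),.022)[:2] for p in [(142,182),(484,152),(160,520)]]
print("fence",f); 
d=f[1]-f[0]; print("len",np.linalg.norm(d),"yaw(-y)",np.degrees(np.arctan2(d[0],-d[1])))
d=f[0]-f[2]; print("len",np.linalg.norm(d),"yaw",np.degrees(np.arctan2(d[1],d[0])))
b=np.array([p2w(c,*g(*p),.04)[:2] for p in [(360,232),(675,272),(632,585),(315,545)]])
print("base",b,b.mean(0))
for i in range(4):
    d=b[(i+1)%4]-b[i]; print(np.linalg.norm(d),np.degrees(np.arctan2(d[1],d[0])))
print("hub",p2w(c,*g(495,405),.044))
g2=lambda x,y:(360+x/6,220+y/6)
print("knob",p2w(c,*g2(440,188),.082), "disc",p2w(c,*g2(415,190),.048))
for n,uv in dict(puck=(475,440),small=(148,165),turq=(240,485)).items(): print(n,p2w(c,*g2(*uv),.03))
for n,uv in dict(jar=(286,135),bell=(478,238),prism=(419,195),clip=(163,245),clack=(380,142)).items(): print(n,p2w(c,*uv,.04))
E
```

```text
fence [array([0.62331009, 0.1923753 ]), array([0.63571009, 0.08231398]), array([0.51400817, 0.18161965])]
len 0.11075763758891036 yaw(-y) 6.428089975604125
len 0.10982984446141458 yaw 5.619987950376469
base [[0.60506406 0.1198586 ]
 [0.59444501 0.01987774]
 [0.49516302 0.03124501]
 [0.50547463 0.1303446 ]] [0.55003668 0.07533149]
0.10054320636778406 -96.06270059085075
0.09993061499980033 173.46837819278431
0.09963462708406845 84.0595826239524
0.10013995409720974 -6.010656448361612
hub [0.55021173 0.07534568 0.044     ]
knob [ 0.46621724 -0.2417108   0.082     ] disc [ 0.46708539 -0.24079027  0.048     ]
puck [ 0.36622597 -0.26822686  0.03      ]
small [ 0.47606421 -0.13397221  0.03      ]
turq [ 0.3461153 -0.1713313  0.03     ]
jar [0.76074032 0.12280799 0.04      ]
bell [ 0.50416334 -0.3657222   0.04      ]
prism [ 0.61015003 -0.21995478  0.04      ]
clip [0.46965844 0.417446   0.04      ]
clack [ 0.74758471 -0.12108382  0.04      ]
```

```bash
cat >> h.py <<'E'
def pose():
    o=status.get_obs(); return o["position"],R.from_quat(o["ee_rot"]),o
def down(yaw):  # deg, tool x at yaw in world, z down
    a=np.radians(yaw); return R.from_matrix(np.array([[np.cos(a),np.sin(a),0],[np.sin(a),-np.cos(a),0],[0,0,-1]]).T)
def downm(yaw):
    a=np.radians(yaw); x=[np.cos(a),np.sin(a),0];z=[0,0,-1.];y=np.cross(z,x)
    return R.from_matrix(np.array([x,y,z]).T)
def plan(goal,yaw,n):
    p,r,o=pose(); g=downm(yaw); rv=(r.inv()*g).as_rotvec()
    step=np.degrees(rv)/n/5
    d=(np.asarray(goal)-p)/n
    print("now",p.round(4),"yaw",round(np.degrees(np.arctan2(*r.as_matrix()[[1,0],0])),2),"z",r.as_matrix()[:,2].round(4),"t",round(o["clock"],2),"grip",o["grip_width"],"F",o["ft_force"].round(2))
    rr=r
    for i in range(n):
        s=rr.inv().apply(d)/.05
        print([round(float(v),2) for v in [*s,*step]])
        rr=rr*R.from_rotvec(rv/n)
E
python3 - <<'E'
from h import *
plan([.559,-.0092,.30],6,20)
E
```

```text
now [ 0.1876 -0.5961  0.4044] yaw -72.54 z [-2.e-04  6.e-04 -1.e+00] t 0.25 grip 1.0004132103501362 F [-0.31 -0.09  0.98]
[-0.45, -0.53, 0.1, -0.0, 0.0, -0.79]
[-0.41, -0.56, 0.1, -0.0, 0.0, -0.79]
[-0.37, -0.59, 0.1, -0.0, 0.0, -0.79]
[-0.33, -0.61, 0.1, -0.0, 0.0, -0.79]
[-0.29, -0.63, 0.1, -0.0, 0.0, -0.79]
[-0.24, -0.65, 0.1, -0.0, 0.0, -0.79]
[-0.2, -0.67, 0.1, -0.0, 0.0, -0.79]
[-0.15, -0.68, 0.1, -0.0, 0.0, -0.79]
[-0.11, -0.69, 0.1, -0.0, 0.0, -0.79]
[-0.06, -0.69, 0.1, -0.0, 0.0, -0.79]
[-0.01, -0.69, 0.1, -0.0, 0.0, -0.79]
[0.04, -0.69, 0.1, -0.0, 0.0, -0.79]
[0.08, -0.69, 0.1, -0.0, 0.0, -0.79]
[0.13, -0.68, 0.1, -0.0, 0.0, -0.79]
[0.18, -0.67, 0.1, -0.0, 0.0, -0.79]
[0.22, -0.66, 0.1, -0.0, 0.0, -0.79]
[0.27, -0.64, 0.1, -0.0, 0.0, -0.79]
[0.31, -0.62, 0.1, -0.0, 0.0, -0.79]
[0.35, -0.6, 0.1, -0.0, 0.0, -0.79]
[0.39, -0.57, 0.1, -0.0, 0.0, -0.79]
```

Call:
servo_tool(
  motion=[
    [[-0.45,-0.53,0.1,0,0,-0.8],[-0.4,-0.55,0.1,0,0,-0.8],[-0.35,-0.6,0.1,0,0,-0.8],[-0.3,-0.6,0.1,0,0,-0.8],[-0.3,-0.65,0.1,0,0,-0.8],[-0.25,-0.65,0.1,0,0,-0.8],[-0.2,-0.65,0.1,0,0,-0.8],[-0.15,-0.7,0.1,0,0,-0.8],[-0.1,-0.7,0.1,0,0,-0.8],[-0.05,-0.7,0.1,0,0,-0.8]],
  ],
  jaw=120,
)

```text
clock: 1.25
position: [0.3742, -0.2936, 0.3514]
ee_rot: [0.962, -0.272, -0.001, 0.001]
ft_force: [-0.1, 0.5, -0.2]
grip_width: 0.526
```

```bash
python3 - <<'E'
from h import *
plan([.559,-.0092,.26],6,12)
E
```

```text
now [ 0.3742 -0.2936  0.3514] yaw -31.54 z [-0.002  -0.0024 -1.    ] t 1.25 grip 0.5257397154624351 F [-0.09  0.48 -0.22]
[0.01, -0.57, 0.15, 0.0, 0.0, -0.63]
[0.05, -0.56, 0.15, 0.0, 0.0, -0.63]
[0.08, -0.56, 0.15, 0.0, 0.0, -0.63]
[0.11, -0.56, 0.15, 0.0, 0.0, -0.63]
[0.14, -0.55, 0.15, 0.0, 0.0, -0.63]
[0.17, -0.54, 0.15, 0.0, 0.0, -0.63]
[0.2, -0.53, 0.15, 0.0, 0.0, -0.63]
[0.22, -0.52, 0.15, 0.0, 0.0, -0.63]
[0.25, -0.51, 0.15, 0.0, 0.0, -0.63]
[0.28, -0.49, 0.15, 0.0, 0.0, -0.63]
[0.31, -0.48, 0.15, 0.0, 0.0, -0.63]
[0.33, -0.46, 0.15, 0.0, 0.0, -0.63]
```

Call:
servo_tool(
  motion=[
    [[0,-0.57,0.15,0,0,-0.63],[0.05,-0.56,0.15,0,0,-0.63],[0.08,-0.56,0.15,0,0,-0.63],[0.11,-0.56,0.15,0,0,-0.63],[0.14,-0.55,0.15,0,0,-0.63],[0.17,-0.54,0.15,0,0,-0.63],[0.2,-0.53,0.15,0,0,-0.63],[0.22,-0.52,0.15,0,0,-0.63],[0.25,-0.51,0.15,0,0,-0.63],[0.28,-0.49,0.15,0,0,-0.63],[0.31,-0.48,0.15,0,0,-0.63],[0.33,-0.46,0.15,0,0,-0.63]],
  ],
)

```text
clock: 2.45
position: [0.561, 0.0078, 0.258]
ee_rot: [0.998, 0.069, 0.001, 0.003]
ft_force: [-0.2, -0.5, 0.4]
grip_width: 0.531
```

```bash
python3 - <<'E'
from h import *
plan([.559,-.0092,.19],6,4)
c=cams.camera("wrist"); cv2.imwrite("pics/w1.png",c["color"][:,:,::-1])
E
```

```text
now [0.561  0.0078 0.258 ] yaw 7.9 z [ 0.0014 -0.0054 -1.    ] t 2.45 grip 0.5308039596279818 F [-0.18 -0.53  0.36]
[-0.02, 0.08, 0.34, 0.02, -0.0, 0.09]
[-0.02, 0.08, 0.34, 0.02, -0.0, 0.09]
[-0.02, 0.08, 0.34, 0.02, -0.0, 0.09]
[-0.02, 0.08, 0.34, 0.02, -0.0, 0.09]
```

View pics/w1.png

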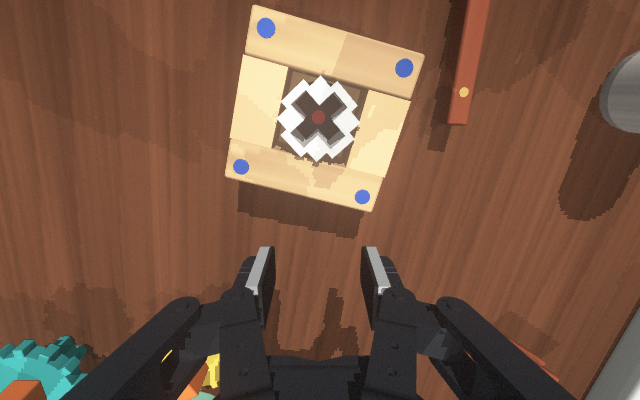

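Call:
servo_tool(
  motion=[
    [[-0.05,0.25,0.25,0.05,0,0.2],[0,0.15,0.35,0.02,0,0.15],[0,0,0.4,0,0,0.05],[0,0,0.4,0,0,0],[0,0,0,0,0,0]],
  ],
)

```text
clock: 3.0
position: [0.5619, -0.0099, 0.1824]
ee_rot: [0.999, 0.054, -0.0, -0.002]
ft_force: [-0.9, 0.4, 0.1]
grip_width: 0.527
```

```bash
python3 - <<'E'
from h import *
plan([.559,-.0092,.187],6,1)
c=cams.camera("top"); crop(c,240,165,340,250,8,"t3")
E
```

```text
now [ 0.5619 -0.0099  0.1824] yaw 6.18 z [-0.001  0.004 -1.   ] t 3.0 grip 0.5269404353182653 F [-0.94  0.39  0.11]
[-0.06, -0.02, -0.09, -0.05, 0.01, 0.04]
```

View pics/t3.png

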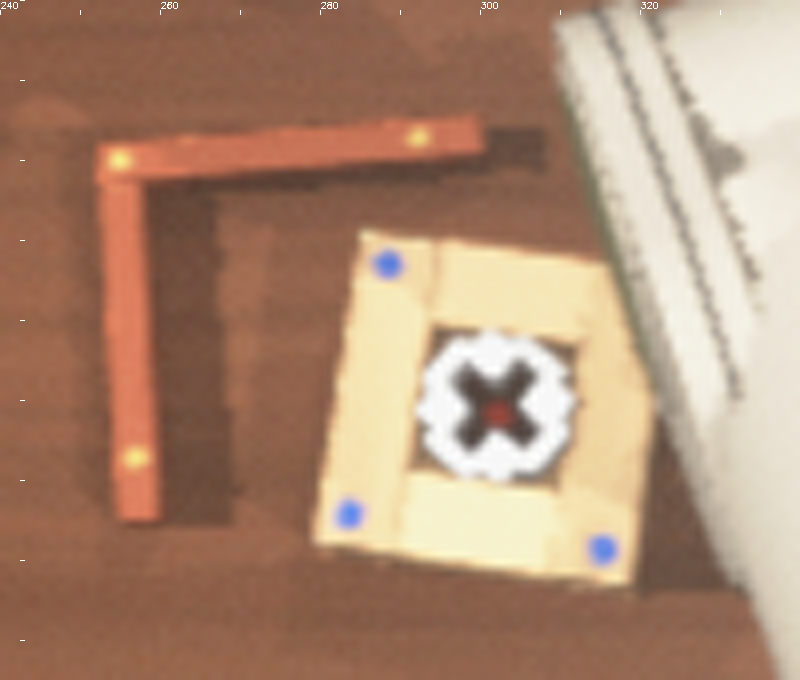

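Call:
servo_tool(
  motion=[
    [[0,-0.15,0,0,0,0],[0,-0.15,0,0,0,0],[0,-0.15,0,0,0,0],[0,-0.15,0,0,0,0],[0,-0.15,0,0,0,0],[0,-0.15,0,0,0,0],[0,-0.15,0,0,0,0],[0,-0.15,0,0,0,0],[0,-0.15,0,0,0,0],[0,-0.1,0,0,0,0]],
  ],
)

```text
clock: 4.05
position: [0.5555, 0.0661, 0.1879]
ee_rot: [0.999, 0.053, 0.003, 0.0]
ft_force: [0.8, -2.9, 0.2]
grip_width: 0.528
```

```bash
cat >> h.py <<'E'
Fo=np.array([.6233,.1924]);Fy=6.0
def tf(p):
    a=np.radians(Fy);d=np.asarray(p)[:2]-Fo
    return np.array([d[0]*np.cos(a)+d[1]*np.sin(a),-d[0]*np.sin(a)+d[1]*np.cos(a)])
def ff(x,y):
    a=np.radians(Fy);return Fo+np.array([x*np.cos(a)-y*np.sin(a),x*np.sin(a)+y*np.cos(a)])
def st():
    p,r,o=pose();print("tcp",p.round(4),"fence",tf(p).round(4),"yaw",round(np.degrees(np.arctan2(*r.as_matrix()[[1,0],0])),2),"z",r.as_matrix()[:2,2].round(4),"t",round(o["clock"],2),"F",o["ft_force"].round(1))
E
python3 - <<'E'
from h import *
st()
c=cams.camera("top"); crop(c,240,165,340,250,8,"t4")
c=cams.camera("wrist"); cv2.imwrite("pics/w2.png",c["color"][:,:,::-1])
E
```

```text
tcp [0.5555 0.0661 0.1879] fence [-0.0806 -0.1185] yaw 6.02 z [0.0063 0.0003] t 4.05 F [ 0.8 -2.9  0.2]
```

View pics/t4.png

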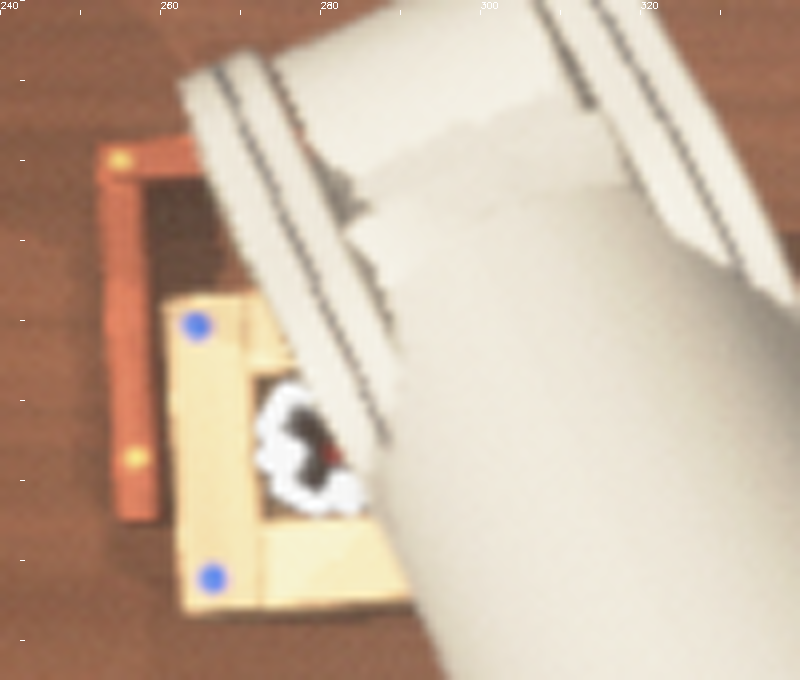

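View pics/w2.png

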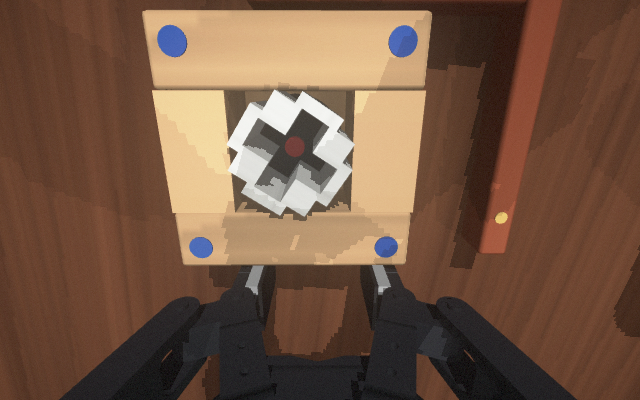

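Call:
servo_tool(
  motion=[
    [[0,-0.06,0.05,0,0,0],[0,-0.06,0,0,0,0],[0,-0.04,0,0,0,0]],
  ],
)

```text
clock: 4.45
position: [0.555, 0.0734, 0.1854]
ee_rot: [0.999, 0.052, 0.003, 0.0]
ft_force: [0.8, -5.5, 3.4]
grip_width: 0.527
```

Call:
servo_tool(
  motion=[
    [[0,-0.06,0,0,0,0],[0,-0.06,0,0,0,0]],
  ],
)

```text
clock: 4.65
position: [0.555, 0.0747, 0.1854]
ee_rot: [0.999, 0.05, 0.003, 0.004]
ft_force: [0.4, -12.9, 4.0]
grip_width: 0.528
```

```bash
python3 - <<'E'
from h import *
st()
c=cams.camera("top"); crop(c,240,165,340,250,8,"t5")
E
```

```text
tcp [0.555  0.0747 0.1854] fence [-0.0803 -0.1099] yaw 5.75 z [ 0.0059 -0.0083] t 4.65 F [  0.4 -12.9   4. ]
```

View pics/t5.png

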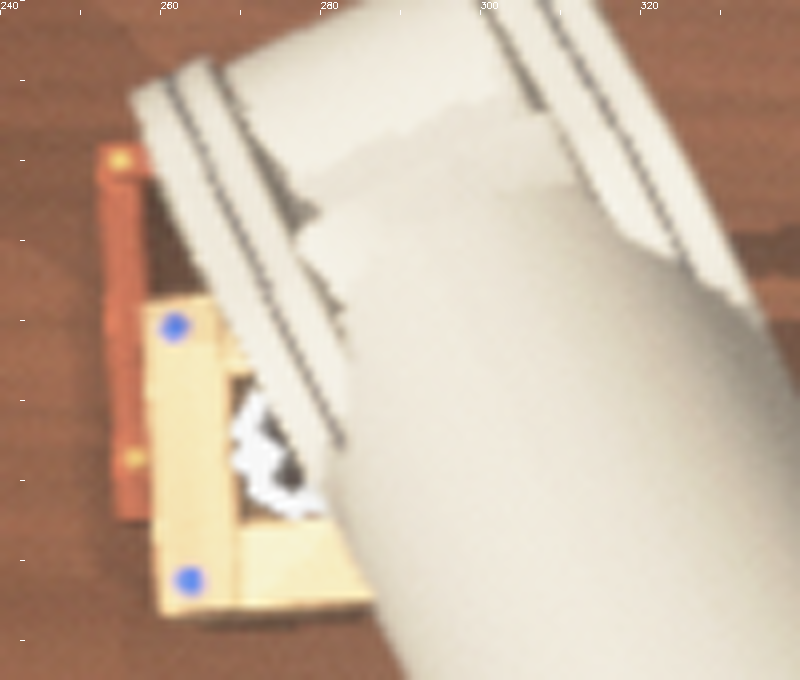

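Call:
servo_tool(
  motion=[
    [[0,0.2,0,0,0,0],[0,0.4,-0.3,0,0,0.5],[-0.3,0.3,-0.6,0,0,1],[-0.5,0,-0.5,0,0,1]],
  ],
)

```text
clock: 5.1
position: [0.5182, 0.0291, 0.2541]
ee_rot: [0.998, -0.062, 0.0, 0.002]
ft_force: [-0.7, -0.2, 0.6]
grip_width: 0.529
```

```bash
python3 - <<'E'
from h import *
st()
g=ff(-.168,-.05)
plan([*g,.265],-84,17)
c=cams.camera("top"); crop(c,240,165,340,250,8,"t6")
E
```

```text
tcp [0.5182 0.0291 0.2541] fence [-0.1216 -0.1514] yaw -7.06 z [ 0.0007 -0.0031] t 5.1 F [-0.7 -0.2  0.6]
now [0.5182 0.0291 0.2541] yaw -7.06 z [ 7.0e-04 -3.1e-03 -1.0e+00] t 5.1 grip 0.5286976582274077 F [-0.7  -0.16  0.6 ]
[-0.08, -0.1, -0.01, 0.0, -0.0, 0.91]
[-0.09, -0.1, -0.01, 0.0, -0.0, 0.91]
[-0.1, -0.09, -0.01, 0.0, -0.0, 0.91]
[-0.1, -0.08, -0.01, 0.0, -0.0, 0.91]
[-0.11, -0.07, -0.01, 0.0, -0.0, 0.91]
[-0.11, -0.07, -0.01, 0.0, -0.0, 0.91]
[-0.12, -0.06, -0.01, 0.0, -0.0, 0.91]
[-0.12, -0.05, -0.01, 0.0, -0.0, 0.91]
[-0.13, -0.04, -0.01, 0.0, -0.0, 0.91]
[-0.13, -0.03, -0.01, 0.0, -0.0, 0.91]
[-0.13, -0.02, -0.01, 0.0, -0.0, 0.91]
[-0.13, -0.01, -0.01, 0.0, -0.0, 0.91]
[-0.13, 0.0, -0.01, 0.0, -0.0, 0.91]
[-0.13, 0.01, -0.01, 0.0, -0.0, 0.91]
[-0.13, 0.03, -0.01, 0.0, -0.0, 0.91]
[-0.13, 0.04, -0.01, 0.0, -0.0, 0.91]
[-0.12, 0.04, -0.01, 0.0, -0.0, 0.91]
```

View pics/t6.png

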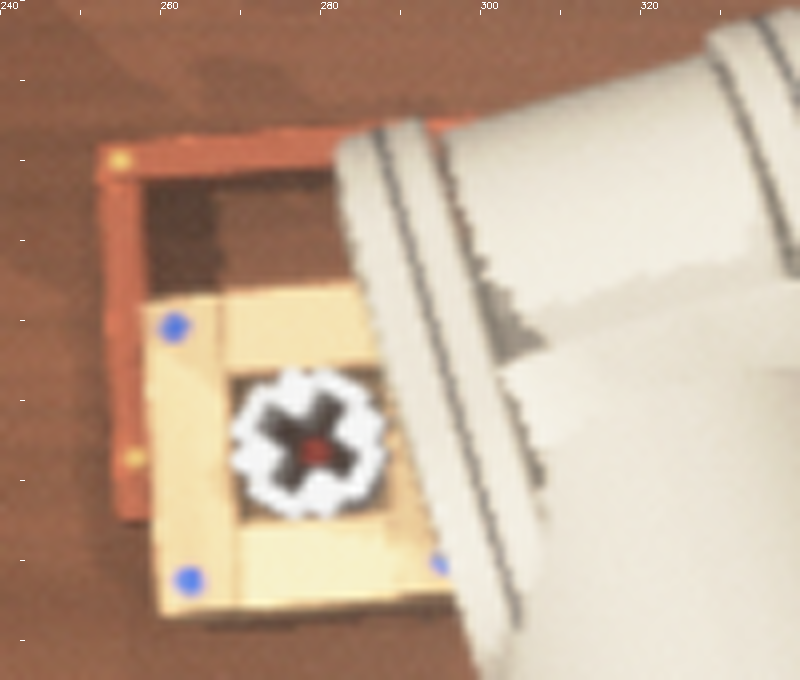

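Call:
servo_tool(
  motion=[
    [[-0.08,-0.1,0,0,0,1],[-0.1,-0.1,0,0,0,1],[-0.11,-0.09,0,0,0,1],[-0.12,-0.08,0,0,0,1],[-0.12,-0.07,0,0,0,1],[-0.13,-0.06,0,0,0,1],[-0.13,-0.05,0,0,0,1],[-0.14,-0.04,0,0,0,1],[-0.14,-0.03,0,0,0,1],[-0.14,-0.02,0,0,0,1],[-0.14,0,0,0,0,1],[-0.14,0,0,0,0,1]],
  ],
)

```text
clock: 6.35
position: [0.4693, 0.1089, 0.2588]
ee_rot: [0.822, -0.57, 0.001, -0.004]
ft_force: [-0.9, 0.3, -0.9]
grip_width: 0.53
```

```bash
python3 - <<'E'
from h import *
st()
g=ff(-.170,-.05)
plan([*g,.186],-84,5)
c=cams.camera("top"); crop(c,240,165,340,250,8,"t7")
print("hub",tf(p2w(c,240+307/8,165+443/8,.044)))
E
```

```text
tcp [0.4693 0.1089 0.2588] fence [-0.1619 -0.0669] yaw -69.47 z [0.0068 0.0057] t 6.35 F [-0.9  0.3 -0.9]
now [0.4693 0.1089 0.2588] yaw -69.47 z [ 0.0068  0.0057 -1.    ] t 6.35 grip 0.5300723147731375 F [-0.9   0.25 -0.92]
[-0.07, 0.02, 0.29, -0.02, 0.01, 0.58]
[-0.07, 0.02, 0.29, -0.02, 0.01, 0.58]
[-0.07, 0.02, 0.29, -0.02, 0.01, 0.58]
[-0.07, 0.03, 0.29, -0.02, 0.01, 0.58]
[-0.07, 0.03, 0.29, -0.02, 0.01, 0.58]
hub [-0.09202509 -0.04940517]
```

View pics/t7.png

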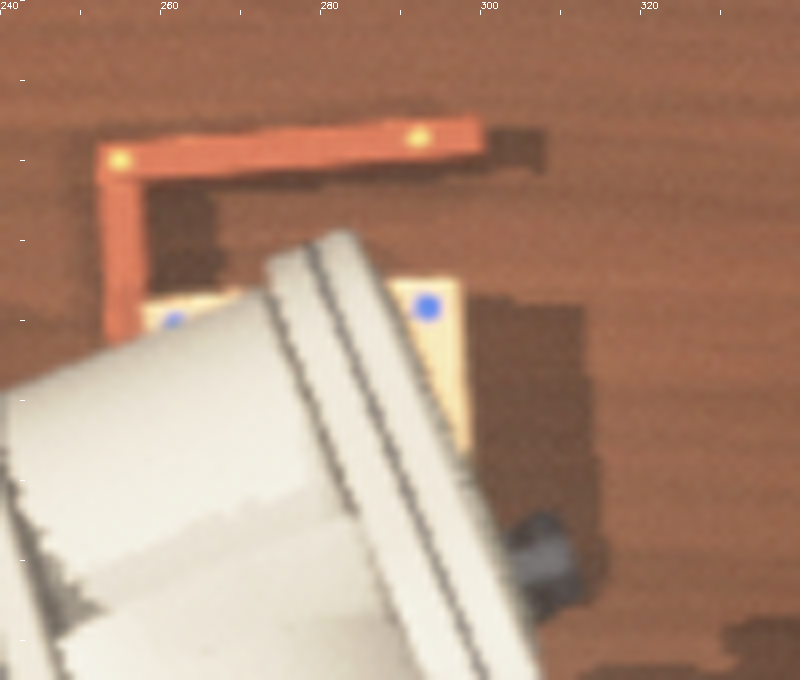

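Call:
servo_tool(
  motion=[
    [[-0.07,0.02,0.1,-0.05,0.02,0.7],[-0.07,0.02,0.25,-0.02,0.02,0.7],[-0.07,0.02,0.35,-0.02,0.02,0.7],[-0.06,0.03,0.4,0,0,0.5],[-0.04,0.03,0.4,0,0,0.3],[0,0,0,0,0,0]],
  ],
)

```text
clock: 7.0
position: [0.4593, 0.1257, 0.1821]
ee_rot: [0.743, -0.669, 0.0, -0.002]
ft_force: [-1.0, -0.4, -0.2]
grip_width: 0.532
```

```bash
python3 - <<'E'
from h import *
st()
g=ff(-.170,-.05)
plan([*g,.186],-84,1)
c=cams.camera("wrist"); cv2.imwrite("pics/w3.png",c["color"][:,:,::-1])
E
```

```text
tcp [0.4593 0.1257 0.1821] fence [-0.1701 -0.0492] yaw -84.01 z [0.0028 0.003 ] t 7.0 F [-1.  -0.4 -0.2]
now [0.4593 0.1257 0.1821] yaw -84.01 z [ 0.0028  0.003  -1.    ] t 7.0 grip 0.531689155917361 F [-1.   -0.39 -0.24]
[0.02, -0.0, -0.08, -0.04, 0.03, -0.0]
```

View pics/w3.png

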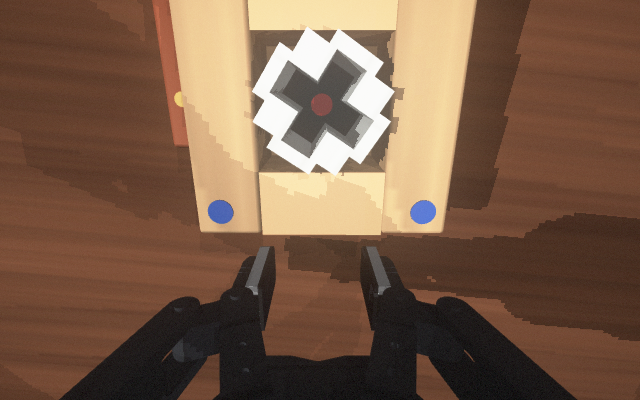

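Call:
servo_tool(
  motion=[
    [[0,-0.15,0.02,0,0,0],[0,-0.15,0.02,0,0,0],[0,-0.15,0.02,0,0,0],[0,-0.15,0,0,0,0],[0,-0.15,0,0,0,0],[0,-0.15,0,0,0,0],[0,-0.12,0,0,0,0],[0,-0.06,0,0,0,0],[0,-0.04,0,0,0,0]],
  ],
)

```text
clock: 7.95
position: [0.5201, 0.1316, 0.1832]
ee_rot: [0.744, -0.668, -0.0, -0.001]
ft_force: [-19.0, -3.4, 13.8]
grip_width: 0.531
```

```bash
python3 - <<'E'
from h import *
st()
E
```

```text
tcp [0.5201 0.1316 0.1832] fence [-0.109  -0.0497] yaw -83.79 z [0.0005 0.0018] t 7.95 F [-19.   -3.4  13.8]
```

Call:
servo_tool(
  motion=[
    [[0,0,0,0,0,0],[0,0.2,0,0,0,0],[0,0.3,-0.2,0,0,0],[0,0.2,-0.8,0,0,0],[0,0,-0.8,0,0,0],[0,0,-0.6,0,0,0]],
  ],
)

```text
clock: 8.55
position: [0.4816, 0.1273, 0.3037]
ee_rot: [0.745, -0.667, -0.001, 0.0]
ft_force: [1.2, -0.6, 0.1]
grip_width: 0.53
```

```bash
python3 - <<'E'
from h import *
st()
c=cams.camera("wrist"); cv2.imwrite("pics/w4.png",c["color"][:,:,::-1])
c=cams.camera("top"); crop(c,240,165,340,250,8,"t8")
E
```

```text
tcp [0.4816 0.1273 0.3037] fence [-0.1477 -0.05  ] yaw -83.73 z [-0.0023  0.0018] t 8.55 F [ 1.2 -0.6  0.1]
```

View pics/w4.png

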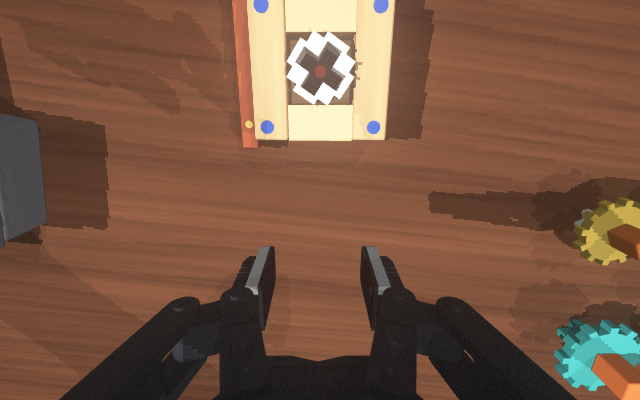

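View pics/t8.png

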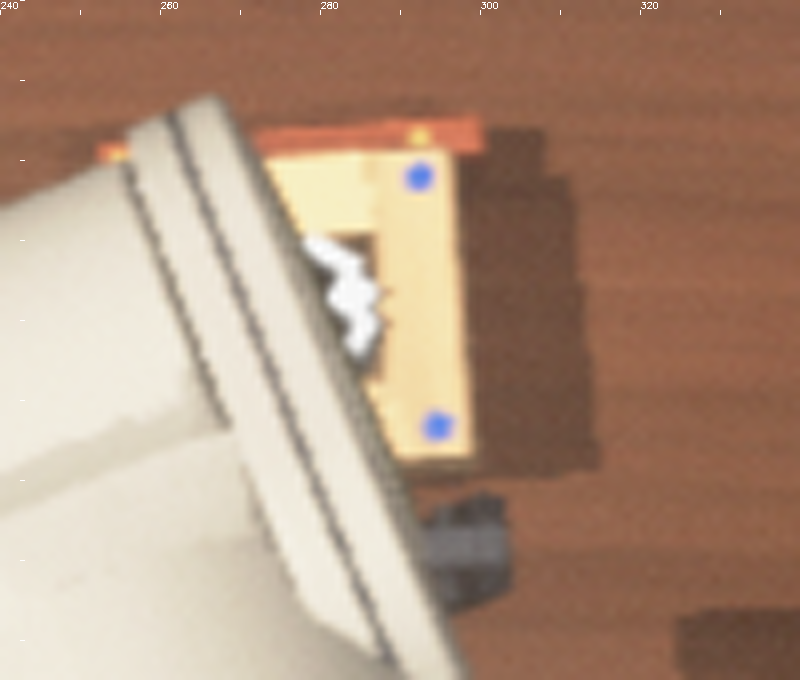

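```bash
python3 - <<'E'
from h import *
plan([.466,-.241,.32],-35,12)
E
```

```text
now [0.4829 0.1278 0.306 ] yaw -83.74 z [ 0.0036  0.0027 -1.    ] t 8.65 grip 0.5278880335927529 F [ 0.97 -0.3   0.61]
[0.61, 0.09, -0.03, -0.0, 0.0, -0.81]
[0.6, 0.14, -0.03, -0.0, 0.0, -0.81]
[0.59, 0.18, -0.03, -0.0, 0.0, -0.81]
[0.57, 0.22, -0.02, -0.0, 0.0, -0.81]
[0.56, 0.26, -0.02, -0.0, 0.0, -0.81]
[0.54, 0.3, -0.02, -0.0, 0.0, -0.81]
[0.51, 0.34, -0.02, -0.0, 0.0, -0.81]
[0.49, 0.37, -0.02, -0.0, 0.0, -0.81]
[0.46, 0.41, -0.02, -0.0, 0.0, -0.81]
[0.43, 0.44, -0.02, -0.0, 0.0, -0.81]
[0.4, 0.47, -0.02, -0.0, 0.0, -0.81]
[0.37, 0.5, -0.02, -0.0, 0.0, -0.81]
```

Call:
servo_tool(
  motion=[
    [[0.61,0.09,-0.05,0,0,-0.81],[0.6,0.14,-0.05,0,0,-0.81],[0.59,0.18,-0.03,0,0,-0.81],[0.57,0.22,-0.02,0,0,-0.81],[0.56,0.26,-0.02,0,0,-0.81],[0.54,0.3,-0.02,0,0,-0.81],[0.51,0.34,-0.02,0,0,-0.81],[0.49,0.37,-0.02,0,0,-0.81],[0.46,0.41,-0.02,0,0,-0.81],[0.43,0.44,-0.02,0,0,-0.81],[0.4,0.47,0,0,0,-0.81],[0.2,0.3,0,0,0,0]],
  ],
  jaw=60,
)

```text
clock: 9.85
position: [0.4667, -0.2382, 0.3165]
ee_rot: [0.949, -0.316, 0.008, -0.002]
ft_force: [0.8, 0.5, 0.7]
grip_width: 0.761
```

Call:
servo_tool(
  motion=[
    [[0,0,0,0,0,0],[0,0,0,0,0,0]],
  ],
)

```text
clock: 10.05
position: [0.4656, -0.2404, 0.3154]
ee_rot: [0.948, -0.318, 0.008, -0.002]
ft_force: [-0.4, 0.8, 0.4]
grip_width: 0.769
```

```bash
python3 - <<'E'
from h import *
st()
c=cams.camera("wrist"); cv2.imwrite("pics/w5.png",c["color"][:,:,::-1])
c=cams.camera("top"); crop(c,240,165,340,250,8,"t9")
E
```

```text
tcp [ 0.4656 -0.2404  0.3154] fence [-0.2021 -0.414 ] yaw -37.13 z [ 0.0161 -0.0017] t 10.05 F [-0.4  0.8  0.4]
```

View pics/w5.png

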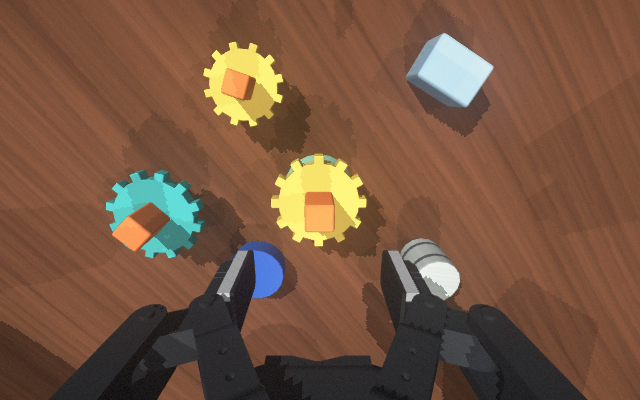

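View pics/t9.png

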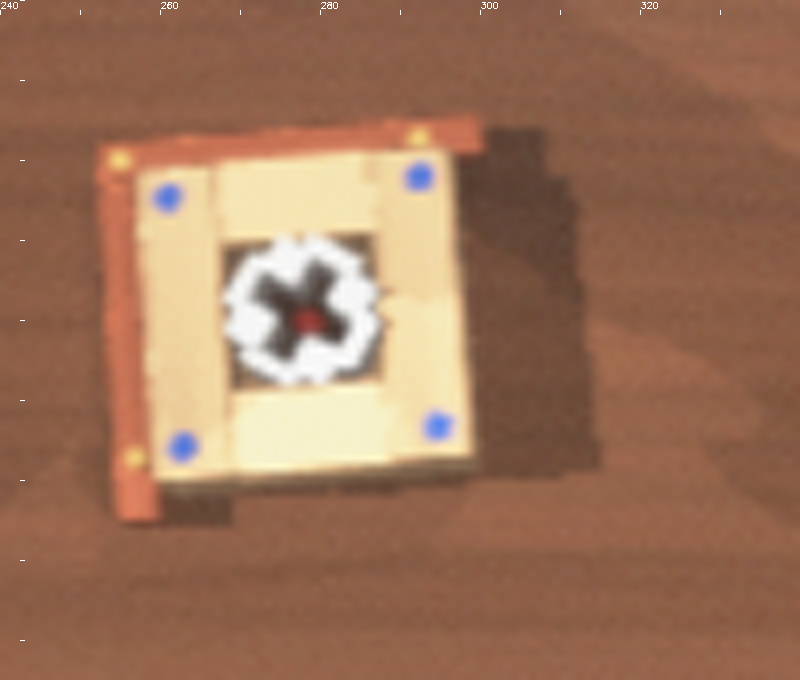

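```bash
python3 - <<'E'
from h import *
c=cams.camera("wrist"); crop(c,270,150,370,250,7,"w5z")
c=cams.camera("top")
g=lambda x,y:(240+x/8,165+y/8)
b=np.array([p2w(c,*g(*p),.04)[:2] for p in [(136,172),(452,148),(475,455),(152,480)]])
print(b.mean(0),tf(b.mean(0)))
for i in range(4):
    d=b[(i+1)%4]-b[i]; print(np.linalg.norm(d),np.degrees(np.arctan2(d[1],d[0])))
crop(c,264,190,292,216,24,"t9z")
E
```

```text
[0.57881542 0.13663978] [-0.05006942 -0.05080485]
0.10050508166618727 -84.25500754203127
0.09861126843271172 -174.02640593138278
0.10121320850349441 95.72757045699296
0.09858020975884883 5.5620976687560075
```

View pics/w5z.png

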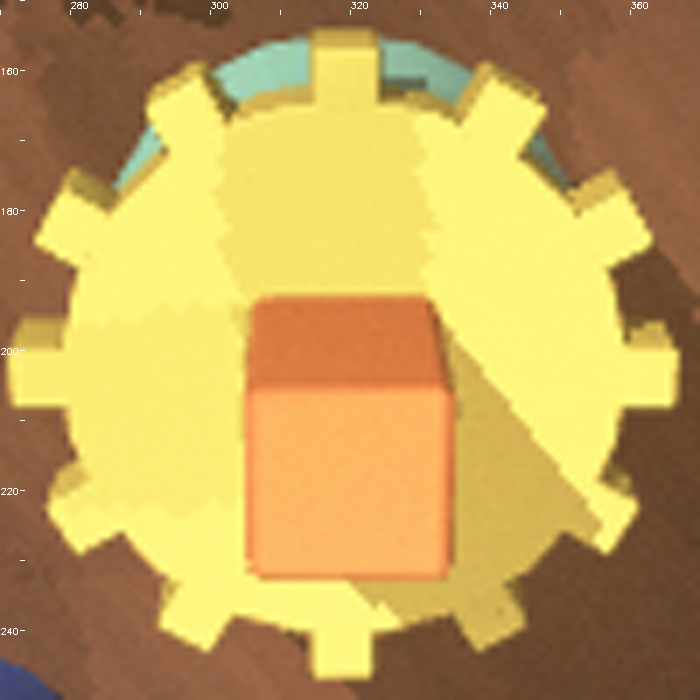

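View pics/t9z.png

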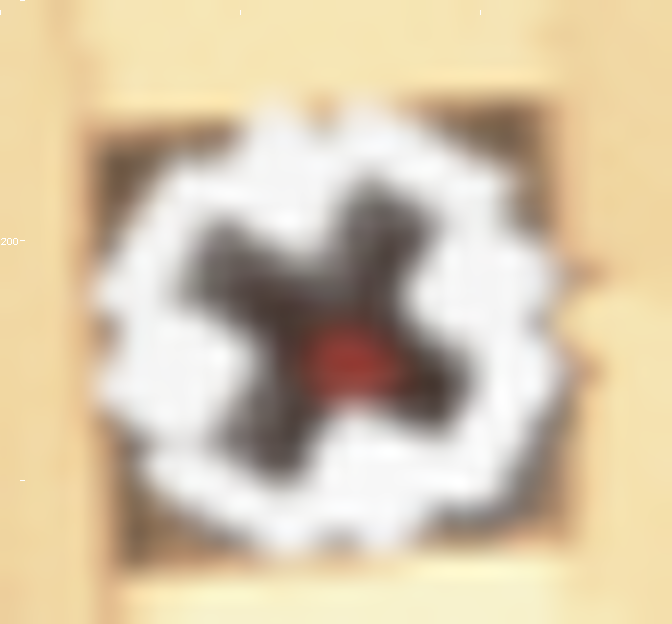

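```bash
python3 - <<'E'
from h import *
st()
c=cams.camera("wrist")
q=np.array([p2w(c,270+x/7,150+y/7,.082)[:2] for x,y in [(247,387),(454,388),(450,578),(249,577)]])
print(q,q.mean(0))
for i in range(4):
    d=q[(i+1)%4]-q[i]; print(np.linalg.norm(d),np.degrees(np.arctan2(d[1],d[0])))
# disc teeth: left/right/top/bottom at z .048
t=np.array([p2w(c,270+x/7,150+y/7,.048)[:2] for x,y in [(8,378),(679,376),(345,45),(343,678)]])
print(t[:2].mean(0),t[2:].mean(0),np.linalg.norm(t[0]-t[1]),np.linalg.norm(t[2]-t[3]), np.degrees(np.arctan2(*(t[1]-t[0])[::-1])))
E
```

```text
tcp [ 0.466  -0.2397  0.3158] fence [-0.2016 -0.4133] yaw -37.02 z [ 0.0164 -0.0019] t 10.25 F [-0.2 -0.7 -0.3]
[[ 0.46818176 -0.22913999]
 [ 0.48503325 -0.242128  ]
 [ 0.47210173 -0.25922049]
 [ 0.45525197 -0.24618302]] [ 0.47014218 -0.24416787]
0.02127583893650089 -37.62265934802633
0.021433088029241525 -127.10974481747684
0.021304695238932667 142.2691573751217
0.0213926240590659 52.8140387145792
[ 0.47001927 -0.24446564] [ 0.46995582 -0.24448167] 0.08028861582821613 0.0802178901334617 -37.142236266141786
```

```bash
python3 - <<'E'
from h import *
plan([.4698,-.2442,.226],-37.3,5)
E
```

```text
now [ 0.466  -0.2398  0.3159] yaw -37.02 z [ 0.0164 -0.002  -0.9999] t 10.3 grip 0.7693721709992428 F [-0.16  0.13  0.43]
[0.02, 0.01, 0.36, -0.02, -0.03, 0.01]
[0.02, 0.01, 0.36, -0.02, -0.03, 0.01]
[0.02, 0.01, 0.36, -0.02, -0.03, 0.01]
[0.02, 0.01, 0.36, -0.02, -0.03, 0.01]
[0.02, 0.01, 0.36, -0.02, -0.03, 0.01]
```

Call:
servo_tool(
  motion=[
    [[0.1,0.05,0,-0.1,-0.15,0.05],[0,0,0.3,0,0,0],[0,0,0.4,0,0,0],[0,0,0.4,0,0,0],[0,0,0,0,0,0]],
  ],
)

```text
clock: 10.8
position: [0.4692, -0.2436, 0.257]
ee_rot: [0.948, -0.318, 0.0, 0.001]
ft_force: [-0.6, -0.3, -0.5]
grip_width: 0.764
```

```bash
python3 - <<'E'
from h import *
plan([.4698,-.2442,.226],-37.3,2)
c=cams.camera("wrist"); crop(c,220,100,420,400,2,"w6")
E
```

```text
now [ 0.4692 -0.2436  0.257 ] yaw -37.14 z [-2.0e-04 -1.1e-03 -1.0e+00] t 10.8 grip 0.7635070025966274 F [-0.6  -0.3  -0.45]
[0.01, 0.0, 0.31, 0.01, -0.0, 0.02]
[0.01, 0.0, 0.31, 0.01, -0.0, 0.02]
```

View pics/w6.png

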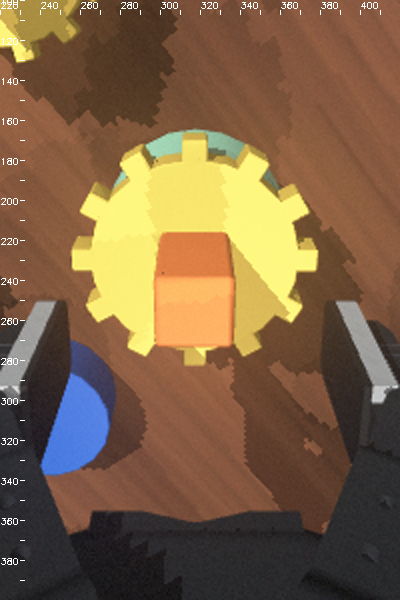

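```bash
python3 - <<'E'
from h import *
c=cams.camera("wrist")
q=np.array([p2w(c,220+x/2,100+y/2,.082)[:2] for x,y in [(155,278),(236,278),(234,346),(156,346)]])
print(q.mean(0),np.linalg.norm(q[0]-q[1]),np.linalg.norm(q[1]-q[2]))
p,r,o=pose()
for w in (.033,-.033):
  for l in (.16,.17): print(w2p(c,p+r.apply([w,0,l])))
E
```

```text
[ 0.47021152 -0.2452121 ] 0.02175034219982976 0.021133452522583474
[384.54985049 273.27505297]
[380.56709666 262.52905174]
[250.39792226 273.16766273]
[254.43230621 262.43281165]
```

Call:
servo_tool(
  motion=[
    [[0.03,0.01,0.31,0,0,0.02],[0,0,0.31,0,0,0],[0,0,0,0,0,0]],
  ],
)

```text
clock: 11.2
position: [0.4722, -0.2459, 0.2292]
ee_rot: [0.948, -0.319, 0.004, 0.001]
ft_force: [-0.1, 1.6, -0.9]
grip_width: 0.768
```

Call:
servo_tool(
  motion=[
    [[0,0,0,0,0,0],[0,0,0,0,0,0],[0,0,0,0,0,0],[0,0,0,0,0,0],[0,0,0,0,0,0],[0,0,0,0,0,0]],
  ],
  jaw=255,
  force=60,
)

```text
clock: 11.8
position: [0.4727, -0.2461, 0.2313]
ee_rot: [0.948, -0.32, 0.005, 0.001]
ft_force: [-0.3, -0.5, -1.5]
grip_width: 0.245
```

```bash
python3 - <<'E'
from h import *
plan([.4698,-.2442,.33],-37.3,2)
c=cams.camera("wrist"); crop(c,170,100,470,400,2,"w7")
E
```

```text
now [ 0.4727 -0.2461  0.2313] yaw -37.27 z [ 0.0086 -0.0058 -0.9999] t 11.8 grip 0.24483101907505128 F [-0.31 -0.46 -1.49]
[-0.02, 0.0, -0.99, -0.0, -0.06, 0.0]
[-0.03, 0.0, -0.99, -0.0, -0.06, 0.0]
```

View pics/w7.png

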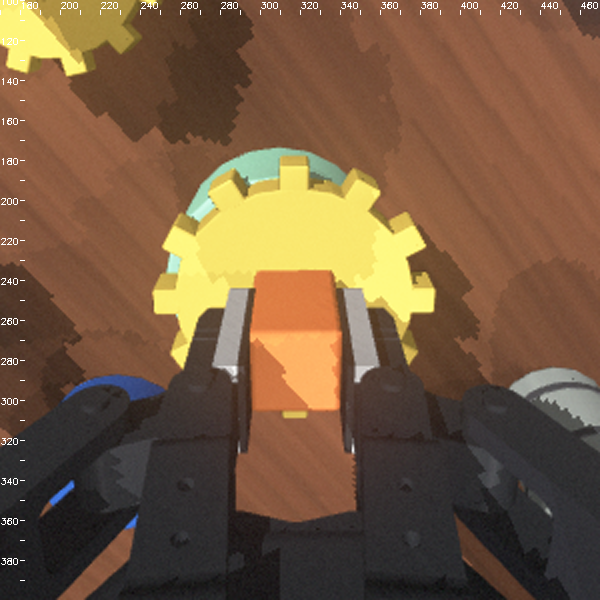

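Call:
servo_tool(
  motion=[
    [[0,0,-0.1,0,-0.12,0],[0,0,-0.3,0,0,0],[0,0,-0.5,0,0,0],[0,0,-0.5,0,0,0],[0,0,-0.4,0,0,0]],
  ],
)

```text
clock: 12.35
position: [0.472, -0.2459, 0.3227]
ee_rot: [0.948, -0.319, -0.004, -0.001]
ft_force: [0.8, -0.5, -1.0]
grip_width: 0.24
```

```bash
python3 - <<'E'
from h import *
plan([.537,.058,.33],-28,10)
c=cams.camera("wrist"); cv2.imwrite("pics/w8.png",c["color"][:,:,::-1])
E
```

```text
now [ 0.472  -0.2459  0.3227] yaw -37.25 z [-0.0062  0.0049 -1.    ] t 12.35 grip 0.23969838349937433 F [ 0.82 -0.54 -1.04]
[-0.26, -0.56, -0.01, -0.0, 0.01, -0.18]
[-0.26, -0.57, -0.01, -0.0, 0.01, -0.18]
[-0.25, -0.57, -0.01, -0.0, 0.01, -0.18]
[-0.24, -0.57, -0.01, -0.0, 0.01, -0.18]
[-0.23, -0.58, -0.01, -0.0, 0.01, -0.18]
[-0.22, -0.58, -0.01, -0.0, 0.01, -0.18]
[-0.21, -0.59, -0.01, -0.0, 0.01, -0.18]
[-0.2, -0.59, -0.01, -0.0, 0.01, -0.18]
[-0.19, -0.59, -0.01, -0.0, 0.01, -0.18]
[-0.18, -0.59, -0.01, -0.0, 0.01, -0.18]
```

View pics/w8.png

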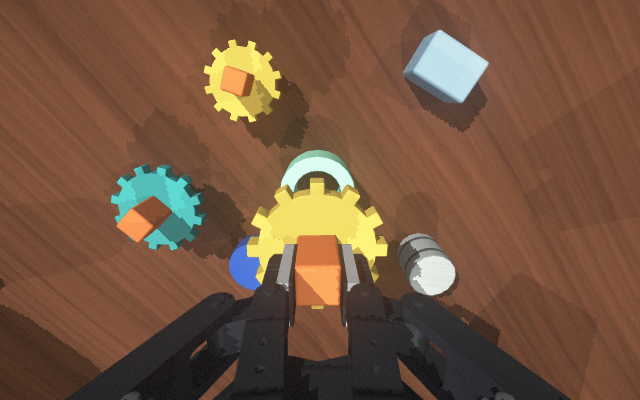

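Call:
servo_tool(
  motion=[
    [[-0.15,-0.3,-0.05,0,0.05,-0.1],[-0.26,-0.57,-0.05,0,0.02,-0.18],[-0.25,-0.57,-0.05,0,0,-0.18],[-0.24,-0.57,-0.03,0,0,-0.18],[-0.23,-0.58,-0.02,0,0,-0.18],[-0.22,-0.58,0,0,0,-0.18],[-0.21,-0.59,0,0,0,-0.18],[-0.2,-0.59,0,0,0,-0.18],[-0.19,-0.59,0,0,0,-0.18],[-0.18,-0.5,0,0,0,-0.15],[-0.1,-0.25,0,0,0,-0.1],[0,0,0,0,0,0]],
  ],
)

```text
clock: 13.6
position: [0.5331, 0.0756, 0.3332]
ee_rot: [0.972, -0.237, -0.001, -0.001]
ft_force: [0.7, -0.5, -1.5]
grip_width: 0.241
```

```bash
python3 - <<'E'
from h import *
st()
c=cams.camera("wrist"); cv2.imwrite("pics/w9.png",c["color"][:,:,::-1])
c=cams.camera("scene"); crop(c,280,100,440,250,4,"s9")
E
```

```text
tcp [0.5331 0.0756 0.3332] fence [-0.102  -0.1068] yaw -27.42 z [-0.0013  0.0018] t 13.6 F [ 0.7 -0.5 -1.5]
```

View pics/w9.png

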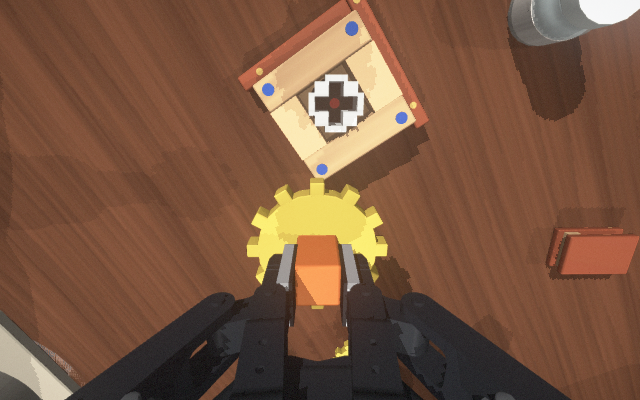

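View pics/s9.png

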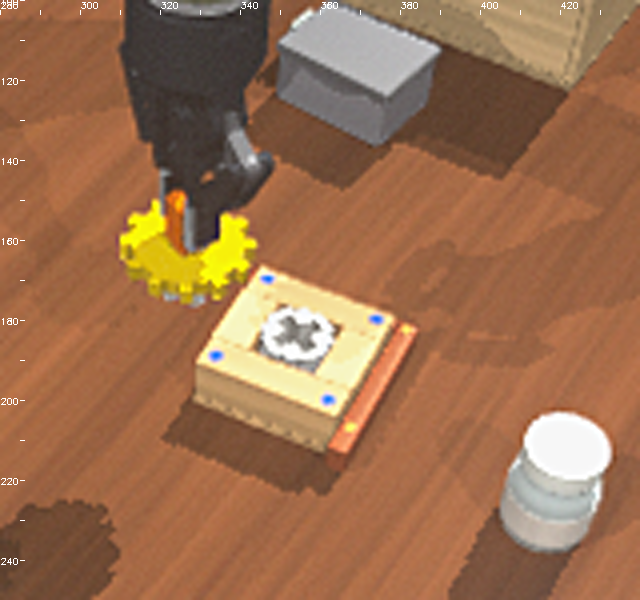

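```bash
python3 - <<'E'
from h import *
st()
c=cams.camera("wrist"); crop(c,300,65,375,140,10,"w9z"); crop(c,240,170,400,320,5,"w9g")
E
```

```text
tcp [0.5332 0.0729 0.3332] fence [-0.1021 -0.1094] yaw -27.63 z [-0.0013  0.0006] t 13.7 F [ 0.3 -0.8 -0.8]
```

View pics/w9z.png

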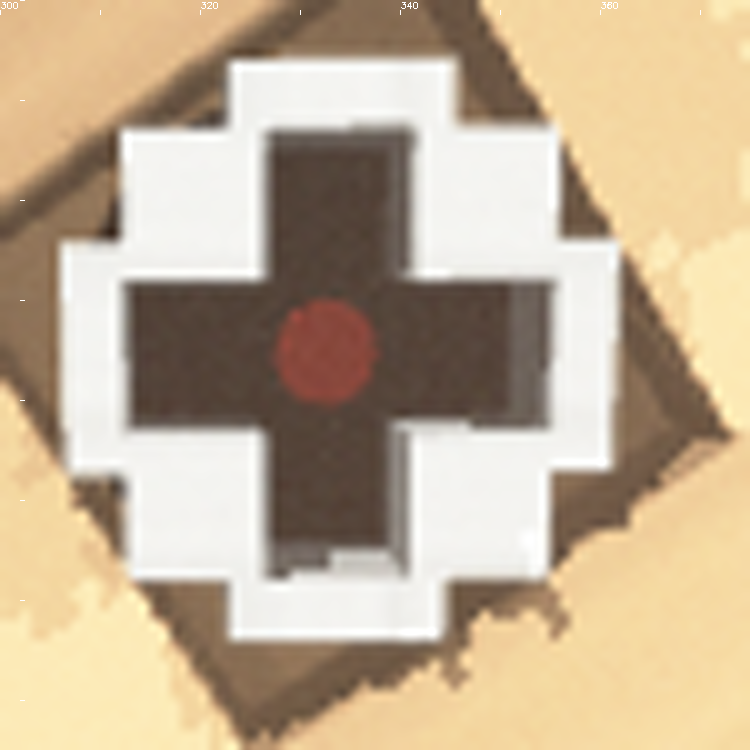

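View pics/w9g.png

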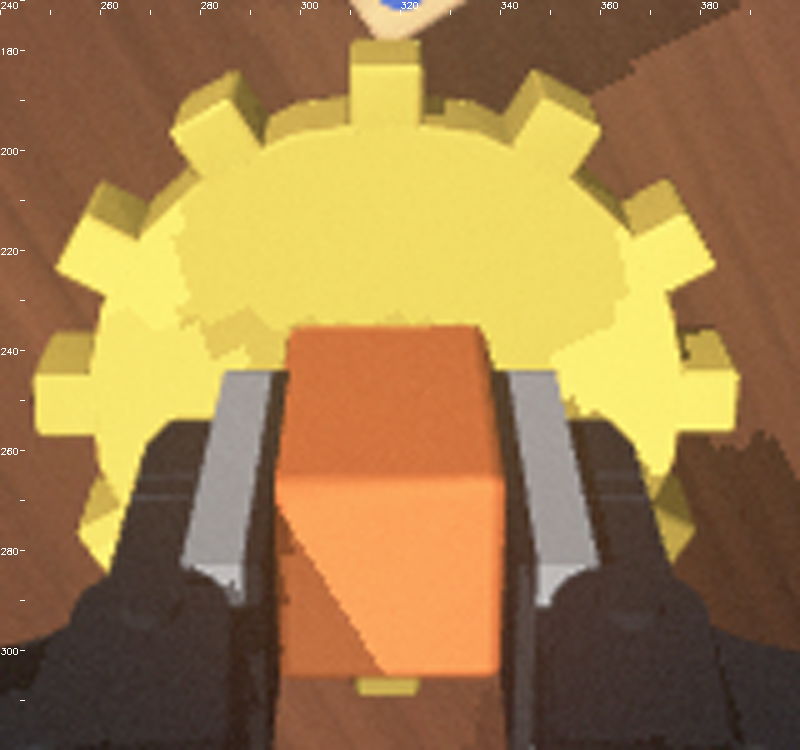

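```bash
python3 - <<'E'
from h import *
c=cams.camera("wrist")
st(); p,r,o=pose()
g=lambda x,y:(300+x/10,65+y/10)
h=p2w(c,*g(338.3,353),.044); print("hub",h,tf(h))
P=lambda x,y:p2w(c,*g(x,y),.044)[:2]
A=[P(123,355),P(553,354),P(339,127),P(338,577),P(125,283),P(555,278),P(267,127),P(267,577)]
for i in (0,2,4,6):
    d=A[i+1]-A[i]; print(np.linalg.norm(d),np.degrees(np.arctan2(d[1],d[0])))
z=p[2]-.2313+.048
G=lambda x,y,zz=z:p2w(c,240+x/5,170+y/5,zz)[:2]
a,b=G(34,402),G(739,400); d=b-a
print("disc",(a+b)/2,np.linalg.norm(d),np.degrees(np.arctan2(d[1],d[0])))
t=G(387,65); dr=r.as_matrix(); ty=dr[:2,1]; print("from top tooth", t+ty*.04)
zk=z+.034
q=np.array([G(x,y,zk) for x,y in [(276,480),(505,480),(501,675),(279,675)]])
print("knobtop",q.mean(0),np.linalg.norm(q[0]-q[1]),np.linalg.norm(q[1]-q[2]))
for n,v in dict(disc=(a+b)/2,top=t+ty*.04,knob=q.mean(0)).items(): print(n,dr[:2,:2].T@(v-p[:2]))
E
```

```text
tcp [0.5335 0.0716 0.3334] fence [-0.1019 -0.1108] yaw -27.78 z [-0.0008  0.0001] t 13.8 F [ 1.6  0.3 -1.4]
hub [0.5821422  0.13480147 0.044     ] [-0.04695302 -0.05298083]
0.035094460320858716 -27.597897178117627
0.034981798865435294 -116.85324723164499
0.034826788676791356 -27.095415741615298
0.03497970270946819 -117.16050315430658
disc [0.53346201 0.07099831] 0.08030440106532043 -27.53211260088367
from top tooth [0.53341024 0.07081905]
knobtop [0.53386252 0.07090769] 0.02068674761140136 0.02122687601085569
disc [0.00022728 0.00051436]
top [0.00026502 0.00069708]
knob [0.00062386 0.00040786]
```

```bash
python3 - <<'E'
from h import *
c=cams.camera("scene")
crop(c,325,160,385,215,12,"s10")
crop(c,300,120,360,180,12,"s11")
st()
E
```

```text
tcp [0.5335 0.0715 0.3335] fence [-0.1019 -0.1108] yaw -27.79 z [-0.0006  0.0001] t 13.85 F [ 0.1 -0.4 -0.8]
```

View pics/s10.png

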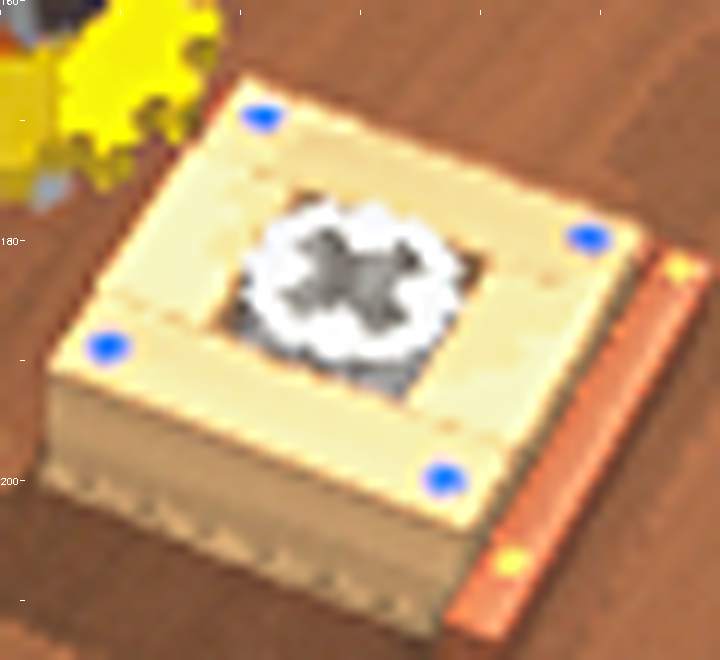

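View pics/s11.png

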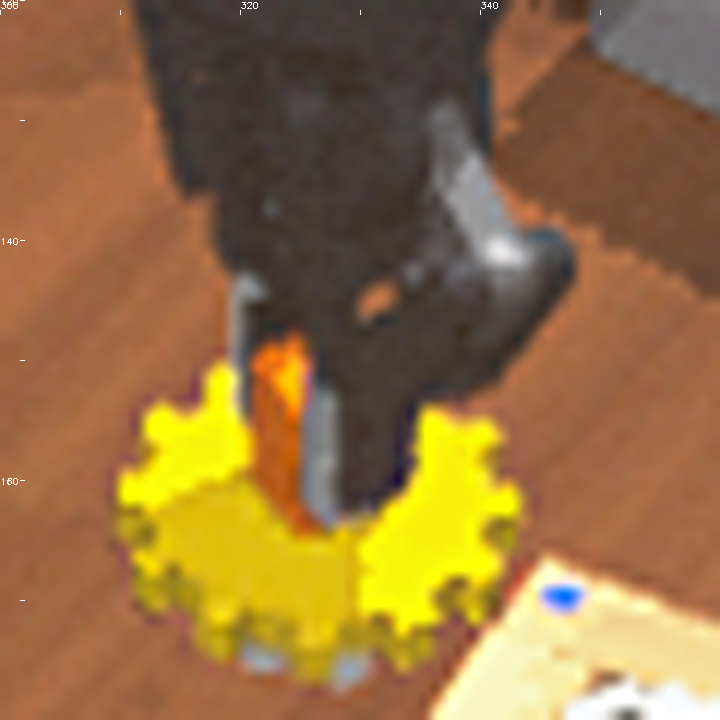

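```bash
python3 - <<'E'
from h import *
s=cams.camera("scene");t=cams.camera("top");w=cams.camera("wrist")
print("scene",np.mean([p2w(s,325+x/12,160+y/12,.04) for x,y in[(262,118),(590,238),(443,480),(108,347)]],0), p2w(s,325+355/12,160+280/12,.044))
print("top",np.mean([p2w(t,240+x/8,165+y/8,.04) for x,y in[(167,197),(420,177),(438,427),(183,447)]],0))
print("wrist",np.mean([p2w(w,x,y,.04) for x,y in[(352,28),(268,90),(322,169),(401.5,118)]],0))
st()
# predicted gear disc outline points in scene
p,r,o=pose(); pk=p+r.apply([0,0,.3334-.167+ .0])
for dz in (.017,):
    cc=p+np.array([0,0,-(.2313-.048)])
    pts=np.array([w2p(s,cc+.04*np.array([np.cos(a),np.sin(a),0])) for a in np.linspace(0,6.28,60)])
    print("pred disc bbox in s11",((pts.min(0)-[300,120])*12),((pts.max(0)-[300,120])*12))
    low=cc-np.array([0,0,.012]); pts=np.array([w2p(s,low+.04*np.array([np.cos(a),np.sin(a),0])) for a in np.linspace(0,6.28,60)])
    print("pred underside bbox",((pts.min(0)-[300,120])*12),((pts.max(0)-[300,120])*12))
E
```

```text
scene [0.58242122 0.1369892  0.04      ] [0.58294972 0.13736189 0.044     ]
top [0.579236   0.13721732 0.04      ]
wrist [0.58289947 0.13118823 0.04      ]
tcp [0.5336 0.0721 0.3336] fence [-0.1018 -0.1103] yaw -27.76 z [-0.0004  0.0006] t 14.0 F [ 0.3  0.1 -1. ]
pred disc bbox in s11 [114.20456901 353.88062544] [518.48076483 635.80617353]
pred underside bbox [114.6272366  397.53835331] [514.94540177 679.09136228]
```

```bash
python3 - <<'E'
from h import *
c=cams.camera("wrist"); st(); E=c["extrinsics"]; p,r,o=pose()
print("cam in tool",r.inv().apply(E[:3,3]-p))
crop(c,300,65,375,140,10,"w10z")
np.save("w10.npy",np.r_[E.ravel(),c["vertical_fov"],c["cx"],c["cy"]])
im=c["color"].astype(int); 
m=((im.min(2)>190)&(im.max(2)-im.min(2)<25)).astype(np.uint8); m[150:]=0;m[:,:290]=0;m[:,385:]=0
k,l,s,ce=cv2.connectedComponentsWithStats(m); i=1+np.argmax(s[1:,4]); print(s[i],ce[i])
y,x=np.where(l==i); (cx,cy),rad=cv2.minEnclosingCircle(np.c_[x,y].astype(np.float32)); print(cx,cy,rad)
bx=(x.min()+x.max())/2;by=(y.min()+y.max())/2; print(bx,by,"hub",p2w(c,bx,by,.044))
E
```

```text
tcp [0.5336 0.0723 0.3336] fence [-0.1018 -0.11  ] yaw -27.74 z [-0.0004  0.0007] t 14.05 F [-1.1  0.  -1. ]
cam in tool [ 0.00089238 -0.08337891  0.03010415]
[ 305   70   55   58 1383] [332.10195228  98.21113521]
332.5 98.5227279663086 30.42176628112793
332.0 98.5 hub [0.58186789 0.13691445 0.044     ]
```

View pics/w10z.png

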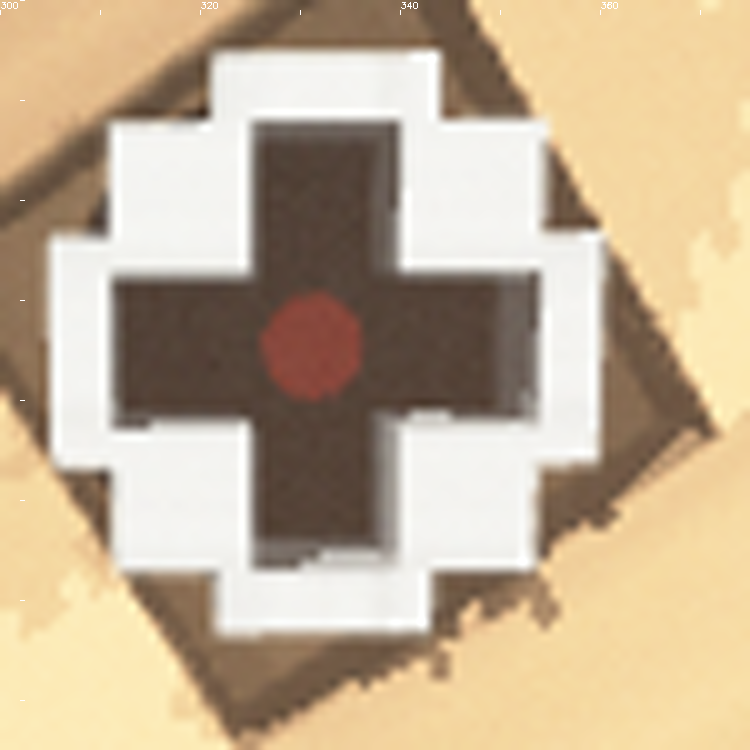

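```bash
python3 - <<'E'
from h import *
plan([.5817,.1368,.30],-27.4,4)
E
```

```text
now [0.5336 0.0723 0.3336] yaw -27.74 z [-4.e-04  7.e-04 -1.e+00] t 14.05 grip 0.24643086098761327 F [-1.06  0.03 -0.97]
[0.06, -0.4, 0.17, -0.0, 0.0, -0.02]
[0.06, -0.4, 0.17, -0.0, 0.0, -0.02]
[0.06, -0.4, 0.17, -0.0, 0.0, -0.02]
[0.06, -0.4, 0.17, -0.0, 0.0, -0.02]
```

Call:
servo_tool(
  motion=[
    [[0.06,-0.3,0.1,0,0,-0.02],[0.06,-0.4,0.15,0,0,-0.02],[0.06,-0.4,0.15,0,0,-0.02],[0.04,-0.25,0.15,0,0,0],[0.02,-0.1,0.1,0,0,0],[0,0,0,0,0,0]],
  ],
)

```text
clock: 14.65
position: [0.5799, 0.1296, 0.3]
ee_rot: [0.971, -0.24, 0.0, 0.0]
ft_force: [-0.1, 0.1, -1.3]
grip_width: 0.246
```

```bash
python3 - <<'E'
from h import *
for i in range(3): cams.camera("top")
plan([.5817,.1368,.275],-27.4,2)
E
```

```text
now [0.5798 0.1287 0.3011] yaw -27.81 z [ 0.0019 -0.0016 -1.    ] t 14.8 grip 0.2408991337588358 F [ 0.31 -1.06 -0.46]
[-0.02, -0.08, 0.26, 0.0, -0.01, -0.04]
[-0.02, -0.08, 0.26, 0.0, -0.01, -0.04]
```

Call:
servo_tool(
  motion=[
    [[-0.04,-0.16,0.1,0,0,-0.08],[0,0,0.2,0,0,0],[0,0,0.15,0,0,0]],
  ],
)

```text
clock: 15.1
position: [0.5822, 0.1362, 0.2791]
ee_rot: [0.971, -0.237, 0.003, 0.0]
ft_force: [-0.8, -0.1, -2.0]
grip_width: 0.243
```

```bash
python3 - <<'E'
from h import *
for i in range(3): c=cams.camera("scene")
crop(c,325,150,385,215,12,"s12")
plan([.5817,.1368,.275],-27.4,1)
E
```

```text
now [0.582  0.1363 0.2792] yaw -27.47 z [ 0.0041 -0.0018 -1.    ] t 15.25 grip 0.24848164614700602 F [-0.01 -0.5  -0.77]
[-0.01, -0.01, 0.08, -0.0, -0.05, -0.01]
```

View pics/s12.png

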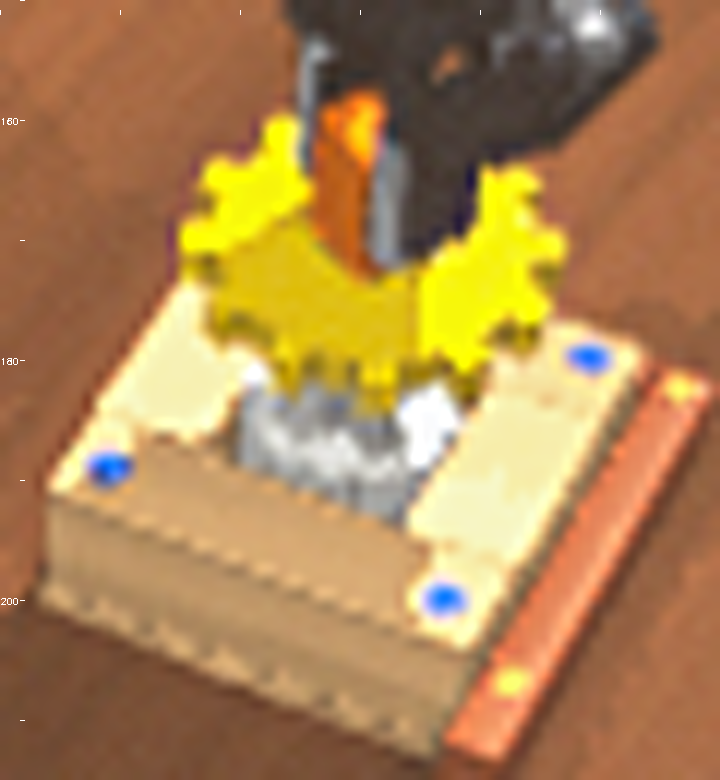

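Call:
servo_tool(
  motion=[
    [[0,-0.01,0.1,0,-0.05,0],[0,0,0.1,0,0,0],[0,0,0.1,0,0,0]],
  ],
)

```text
clock: 15.55
position: [0.5827, 0.1367, 0.2641]
ee_rot: [0.971, -0.238, 0.001, -0.0]
ft_force: [0.2, -0.1, -2.2]
grip_width: 0.243
```

```bash
python3 - <<'E'
from h import *
plan([.5817,.1368,.25],-27.4,1)
E
```

```text
now [0.5827 0.1367 0.2641] yaw -27.49 z [ 1.5e-03  6.0e-04 -1.0e+00] t 15.55 grip 0.24291182292256375 F [ 0.25 -0.13 -2.18]
[-0.02, 0.01, 0.28, -0.01, -0.01, -0.02]
```

Call:
servo_tool(
  motion=[
    [[-0.02,0,0.1,0,0,0],[0,0,0.1,0,0,0],[0,0,0.1,0,0,0]],
  ],
  force=90,
)

```text
clock: 15.85
position: [0.5817, 0.1371, 0.2476]
ee_rot: [0.971, -0.238, 0.001, -0.0]
ft_force: [0.9, -0.2, -1.4]
grip_width: 0.236
```

```bash
python3 - <<'E'
from h import *
plan([.5817,.1368,.239],-27.4,1)
E
```

```text
now [0.5817 0.1371 0.2476] yaw -27.5 z [ 1.3e-03  6.0e-04 -1.0e+00] t 15.85 grip 0.236481880074875 F [ 0.89 -0.18 -1.45]
[0.0, 0.0, 0.17, -0.01, -0.01, -0.02]
```

Call:
servo_tool(
  motion=[
    [[0,0,0.08,0,0,0],[0,0,0.08,0,0,0],[0,0,0.06,0,0,0]],
  ],
)

```text
clock: 16.15
position: [0.582, 0.1375, 0.2384]
ee_rot: [0.971, -0.238, 0.001, -0.0]
ft_force: [-17.4, -6.3, 43.7]
grip_width: 0.238
```

```bash
python3 - <<'E'
from h import *
st()
for i in range(2): c=cams.camera("scene"); st()
crop(c,325,150,385,215,12,"s13")
c=cams.camera("wrist"); cv2.imwrite("pics/w13.png",c["color"][:,:,::-1]); st()
E
```

```text
tcp [0.582  0.1375 0.2384] fence [-0.0468 -0.0503] yaw -27.5 z [0.0025 0.0001] t 16.15 F [-17.4  -6.3  43.7]
tcp [0.582  0.1376 0.2387] fence [-0.0468 -0.0502] yaw -27.49 z [ 0.0024 -0.0003] t 16.2 F [-9.1 -3.9 19.9]
tcp [0.582  0.1375 0.2387] fence [-0.0469 -0.0503] yaw -27.5 z [ 0.0027 -0.0002] t 16.25 F [-9.1 -2.1 22.1]
tcp [0.5819 0.1375 0.2387] fence [-0.0469 -0.0502] yaw -27.49 z [ 0.0027 -0.0001] t 16.3 F [-10.1  -2.9  22. ]
```

View pics/s13.png

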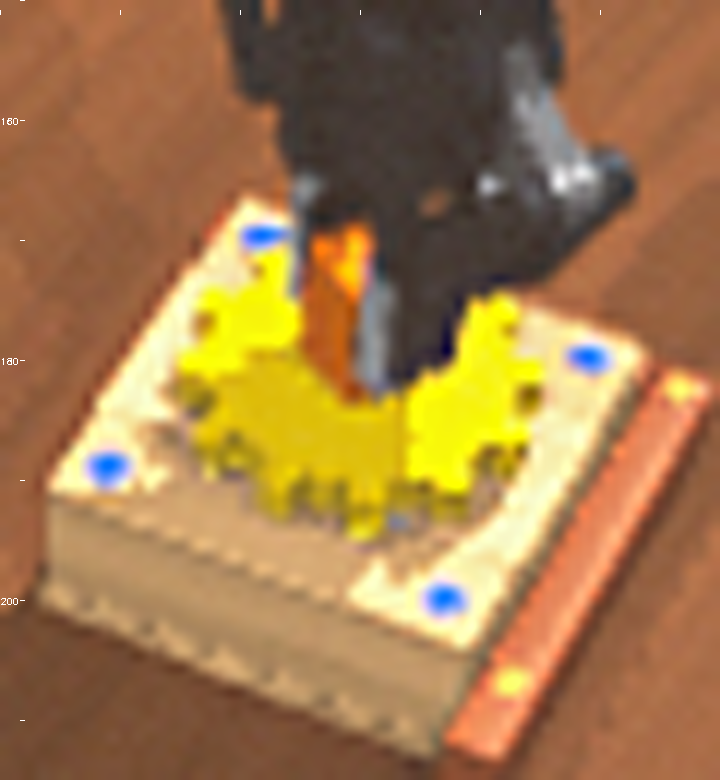

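View pics/w13.png

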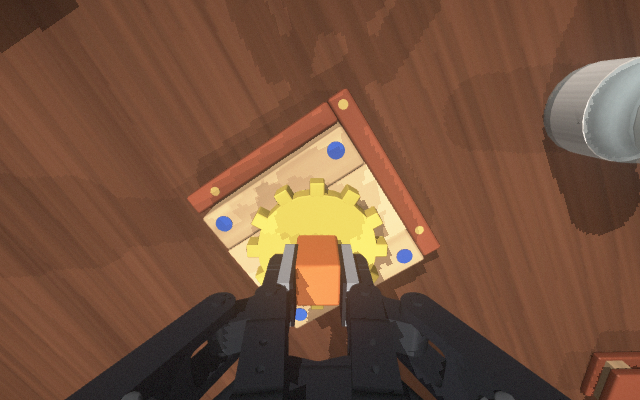

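```bash
python3 - <<'E'
from h import *
st(); print(order.hand_in()); st()
E
```

```text
tcp [0.5819 0.1375 0.2387] fence [-0.0469 -0.0502] yaw -27.49 z [ 0.0027 -0.0001] t 16.3 F [-10.1  -2.9  22. ]
the job is handed in; nothing more can be done
None
the job is handed in; nothing more can be done
```

I slid the base into the corner stop, set the gear in the socket and pressed it home. I then handed the job in at 16.3 s with the gear still gripped and pressed; `order.hand_in()` gives no verdict.

**Base:** I pushed it with two fingers, first onto the side arm and then onto the far arm. The top camera then put its centre at about (-50, -51) mm in the stop's frame, within about 0.5° of parallel. The last pictures, taken after pressing, still showed it flush on both arms.

**Gear:** I lifted the larger yellow gear out of the mint ring and turned the tool to about -27.5° to line up with the socket. The stem went in without resistance. At the end:
- **Depth:** the tool was at 0.2387 m, against 0.2393 m worked out for fully home.
- **Tilt:** the tool was about 0.003 rad off vertical.
- **Push:** steady at about 22 N downward after a short peak of 44 N, with 90 N of grip. That is well over the 8 N the spring needs.

**Checks that disagreed or were not made:**
- The top camera put the hub about 3 mm from where the wrist and scene cameras did. I used the wrist figure, which fitted the scene camera after a 1 mm correction.
- A sideways force of about 10 N remained at the end. It pushes the base towards the far arm.
- I could not see the plunger, so its travel is judged only from depth and force.
- I did not measure the other objects again at the end. The robot kept clear of them as far as I could see.

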